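Start and run home the second screw of a book clamp

TASK

The book in the clamp is held by only one of its two hand screws. Take the loose hand screw from its plywood rack, lower it into the clamp's open well, find the thread of the nut at the bottom by feel, without forcing it, and screw it clockwise until it is fully home with its collar flat on the washer; then let go. Do not push the things lying about.

Things in the scene. Friction and masses are not known exactly. Their poses are not given: they have to be found in the camera images.
- press_screw: the loose hand screw, hanging upright by its collar in a rack hole; 0.4 to 0.65 kg. Origin: centre of the collar's flat underside; z is the axis, up towards the grip. Above the origin a steel collar 41 mm across, 7 mm thick, and a wooden paddle grip; below it a plain shank 26 mm across, 62 mm long, then the thread, 25.6 mm over its ridges; overall 94 mm below the origin
- screw_grip (a point): centre of the screw's wooden paddle grip, on the axis, 36 mm above the collar's underside; paddle 14 mm thick (along x), 46 mm wide (along y), from 10 to 53 mm above the collar's underside; z up
- screw_tip (a point): lower end of the screw's tapered core, 94 mm below the collar's underside. Thread: right-hand (turning clockwise seen from above goes down), two starts, lead 30 mm a turn: 15 mm from ridge to ridge, ridges 7 mm thick with blunt lower ends 3 mm above this point, about 1.4 mm axial play in the nut
- well: the open well of the clamp: an upright fixed steel guide tube, 29.8 mm inside, with a 5 mm countersink and a 46 mm washer on the upper beam. Origin: centre of the mouth, level with the washer's top (132 mm above the table), where the screw's collar must come to lie; z up. A screw held a little off-centre or askew can rub on the tube wall and hang there before it reaches the nut
- nut_top (a point): on the well's axis 73 mm below the mouth, where the ridges of the nut fixed in the well begin. Their angle differs from start to start and is not measured: a screw let in straight rests on them with its collar anywhere from 2 to 18 mm above the washer, and is then 0.07 to 0.6 turn clockwise from home, sinking 30 mm a turn
- book_clamp: book clamp: two beech beams with round ends, 64 mm wide and 316 mm long (along its y), one over the other, a blue cloth book held by its spine edge between them and reaching out 137 mm to the clamp's -x. Origin: on the table under the middle. Upper beam's top 129 mm high; the two wells lie 95 mm either side of the middle along y. Fixed
- mate_screw: the clamp's other hand screw, the same head and collar, already home in the other well; origin at its collar's underside. Fixed
- screw_rack: plywood rack 64 x 150 mm (x by y), its top 104 mm high, two plain through holes 29.5 mm wide 35 mm either side of the middle along y; the screw hangs in the one at +y. Origin: on the table under the middle. Fixed
- wax_block: yellow wax block 56 x 38 x 20 mm on the table, origin under its middle; bystander
- bone_folder: flat pale bone folder 165 x 24 x 4 mm on the table between rack and clamp, origin under its middle; bystander
- thread_spool: spool of pale linen thread, 34 mm across and 46 mm high, standing, origin under its middle; bystander
Not all that is in view belongs to the job. What is shaped like the press_screw but blue is not meant.

How it is judged:
By the outcome, as a careful person would: the job done as asked, in the order asked, and still so for the second after the job is handed in, with the robot touching nothing.
It also fails if it takes over 72 s, if anything falls off the work surface, if the arm or the gripper's body presses on something with over 40 N, if the wrist force passes 120 N, or if a joint passes its speed limit or range.

ROBOT

A 6-joint arm with a two-finger parallel gripper is mounted at the origin on the work surface; the furniture and walls round the work are solid. World frame = base frame: x ahead of the robot, y to its left, z up, the work surface at z = 0. Lengths are in m, angles in rad, forces in N, time in s.
With the tool pointing down it reaches from about 0.375 to 0.9 m from the base axis. Payload 3.1 kg.
Tool frame: the origin (TCP) lies on the centre line of the jaws, within the pads' length; the fingertips stand 11 mm ahead of it and the grasp point (between the pads) lies 8 mm behind it; x points along the fingers, y is the direction in which the jaws open and shut, and the axes are right-handed (so a half turn about x gives the same grasp; the last joint's range is limited). The gripper opens to 87 mm and grips with 3 to 60 N. Pads are 19 mm wide; open, the fingers measure 117 mm over their backs; the gripper's body (75 mm by 190 mm) begins 51 mm behind the grasp point.
Start: joints at [-1.433, 0.527, 1.433, -0, 1.181, -0.178], TCP at [0.195, -0.594, 0.234] pointing down, gripper open.
Joint ranges: [-3.08, 3.08], [-0.75, 2.2], [0.22, 2.44], [-1.43, 4.57], [0, 2.65], [-2.85, 2.85]. Speed limits (rad/s): [2.79, 2.79, 3.14, 3.14, 3.14, 3.14].

INTERFACE

Orientations are given as a unit quaternion [x, y, z, w].
In Python, from rig import robot, camera, camera_info gives the robot as it stands.
- The arm moves only by the shell command python3 -m inch 'ROWS' [FORCE]. ROWS is JSON, a list that holds one entry, the list of rows, each a list of 5 numbers: the shift along the tool's x, y, z in cm, then the turn about the tool's x in rad, then the opening, from 0 (shut) to 1 (fully open). A call has 1 to 8 rows; each row shifts and turns the pose as measured when the row begins, along the tool's axes as they then stand; what a row does not reach is not made up. A row lasts 1/12 s, in which the tool goes at most 41.7 mm and 7.16 degrees, less where a joint would pass 70% of its speed; a pose out of reach is approached as far as the arm can. A call with a gripper value outside its range is refused whole. The fingers move at their own pace and stop on an object; FORCE is the grip in N (left out, the last holds). Time passes only in rows, so rows that do not move let the fingers close. It gives the time, the measured TCP pose, the force and the opening at its end, in the units of the state.
- robot.get_obs(): the state, without advancing time (a new reading comes with each control period).
- camera(name): name is "scene" or "top" or "wrist"; returns the picture (384x512x3 uint8, red, green, blue); there is no depth.
- camera_info(name): a dict with "camera_matrix" (3x3 intrinsics, pixels), "dist" ([k1, k2, p1, p2, k3] as OpenCV has them; the pictures are not rectified), "rvec" (rotation vector, rad) and "tvec" (3), from world to camera coordinates, as OpenCV has them. Camera axes: x right, y down, z forward; pixel columns grow to the right and rows downward; lengths in m; the calibration is good to about 2 mm. A picture is of the moment at which its call begins: read the wrist's pose just before it. camera_info takes no time and is no camera call; for the wrist camera it gives the pose at the moment of the call.
- robot.hand_in(): hands the job in, once; it reports no verdict.
The state is a dict: "time": time; "q": joint angles; "joint_velocities": joint speeds; "joint_torque": joint torques, N m; "position": TCP position; "tool_rot": TCP orientation; "ft_force": force on the tool from outside, world axes, zero at the start; "moment": the same for the moment, N m; "grip_width": finger opening in m.
Only numpy, scipy, OpenCV 4.12 (cv2) and the standard library are available. Lean on these libraries where they do the work, as an engineer would, in place of code of your own. Each camera call takes 0.05 s, during which the arm holds its last target. There are 200 camera calls.

## Working session

There is one attempt and no reset: what is moved stays moved. The work goes in short steps, Python scripts to look and compute and a shell command to move; the robot and the scene stay as the last step left them, time stands still between calls to the robot, and variables do not carry over. Pictures are saved under pics/ and viewed, about 8 in all and at most 12, crops included, and the job is handed in when it is done.

```bash
ls; mkdir -p pics; python3 - <<'E'
from rig import robot,camera,camera_info
import cv2,numpy as np
o=robot.get_obs();print({k:np.round(v,4).tolist() for k,v in o.items()})
for n in("scene","top"):
    cv2.imwrite(f"pics/{n}0.png",camera(n)[:,:,::-1]);i=camera_info(n);R=cv2.Rodrigues(np.array(i["rvec"]))[0];print(n,i["camera_matrix"],i["dist"],"pos",-R.T@np.array(i["tvec"]).ravel())
a=cv2.imread("pics/scene0.png");b=cv2.imread("pics/top0.png")
E
```

```text
pics
{'time': 0.0, 'q': [-1.4325, 0.5285, 1.4339, -0.0, 1.1814, -0.1785], 'joint_velocities': [0.0014, -0.001, 0.0005, 0.0001, 0.0001, 0.0007], 'joint_torque': [-0.0001, -44.004, -17.6589, 0.0632, 0.0583, -0.0002], 'position': [0.1946, -0.5932, 0.2326], 'tool_rot': [0.6983, 0.1123, -0.6983, 0.1108], 'ft_force': [0.2548, 0.2898, -0.2565], 'moment': [-0.0101, 0.0086, -0.043], 'grip_width': 0.0867}
scene [[439.10331374   0.         254.20253919]
 [  0.         439.10331374 182.27305081]
 [  0.           0.           1.        ]] [0.03543557 0.         0.         0.         0.        ] pos [-0.319966   -0.83941014  0.5966906 ]
top [[370.28191218   0.         258.16866691]
 [  0.         370.28191218 197.08634483]
 [  0.           0.           1.        ]] [-0.0229086  0.         0.         0.         0.       ] pos [3.72256862e-01 4.48266516e-04 1.21183032e+00]
```

View pics/top0.png

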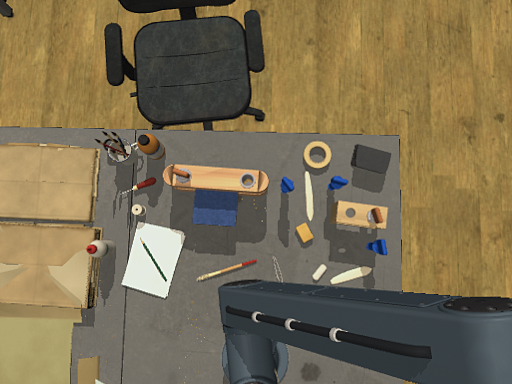

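View pics/scene0.png

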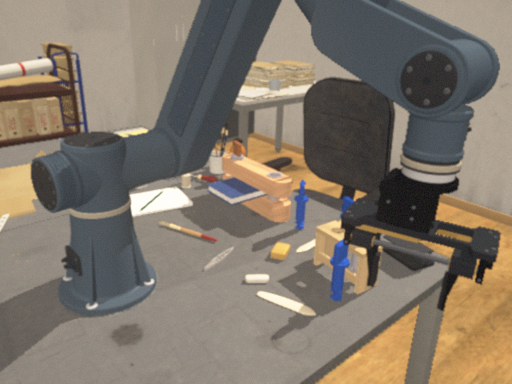

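Top view: rack at about (361,214), with a wooden-gripped screw at (376,215) in one hole. Screw-shaped things: that one, blue ones at (288,185), (338,182) and (377,246), and the mate screw at (181,173), fixed in the clamp. The open well is at (248,180). The one in the rack fits: it has a wooden grip and hangs in the hole. I'll confirm it in an enlarged crop.

```bash
python3 - <<'E'
import cv2,numpy as np
b=cv2.imread("pics/top0.png")
c1=cv2.resize(b[190:240,320:400],None,fx=7,fy=7,interpolation=cv2.INTER_CUBIC)
c2=cv2.resize(b[155:195,155:275],None,fx=6.5,fy=6.5,interpolation=cv2.INTER_CUBIC)
o=np.zeros((600,790,3),np.uint8)
o[:350,:560]=c1; o[350:600,:780]=c2[:250]
cv2.imwrite("pics/crop.png",o)
E
cat > h.py <<'E'
import cv2,numpy as np
from rig import robot,camera,camera_info
from scipy.spatial.transform import Rotation as Ro
def ray(n,px,info=None):
    i=info or camera_info(n);K=np.array(i["camera_matrix"]);d=np.array(i["dist"])
    R=cv2.Rodrigues(np.array(i["rvec"]))[0];t=np.array(i["tvec"]).ravel()
    u=cv2.undistortPoints(np.array([[px]],float),K,d)[0,0]
    return -R.T@t,R.T@np.array([u[0],u[1],1])
def at(n,px,z,info=None):
    c,d=ray(n,px,info);return c+d*(z-c[2])/d[2]
def proj(n,p,info=None):
    i=info or camera_info(n)
    return cv2.projectPoints(np.array(p,float).reshape(-1,1,3),np.array(i["rvec"]),np.array(i["tvec"]),np.array(i["camera_matrix"]),np.array(i["dist"]))[0].reshape(-1,2)
def st():
    o=robot.get_obs();R=Ro.from_quat(o["tool_rot"]).as_matrix();return o,R
def to(p,yaxis=None):
    "shift in tool axes cm to world point p, for TCP; turn so that tool y is along world yaxis"
    o,R=st();print("t",round(o["time"],2),"shift cm",np.round(R.T@(np.array(p)-o["position"])*100,2),"pos",np.round(o["position"],4),"xax",np.round(R[:,0],3),"yax",np.round(R[:,1],3),"q6",round(o["q"][5],3))
    if yaxis is not None:
        v=R.T@np.array(yaxis);a=np.arctan2(v[2],v[1]);a=(a+np.pi/2)%np.pi-np.pi/2;print("turn",round(a,3))
E
python3 - <<'E'
from h import *
for n,p,z in [("screw top",(376,215),.157),("well",(248,180),.132),("rackhole",(349,213),.104),("mate",(181,173),.18)]:print(n,np.round(at("top",p,z),4))
E
```

```text
screw top [ 0.4471 -0.3387  0.157 ]
well [0.5435 0.0307 0.132 ]
rackhole [ 0.455  -0.2743  0.104 ]
mate [0.5515 0.2191 0.18  ]
```

View pics/crop.png

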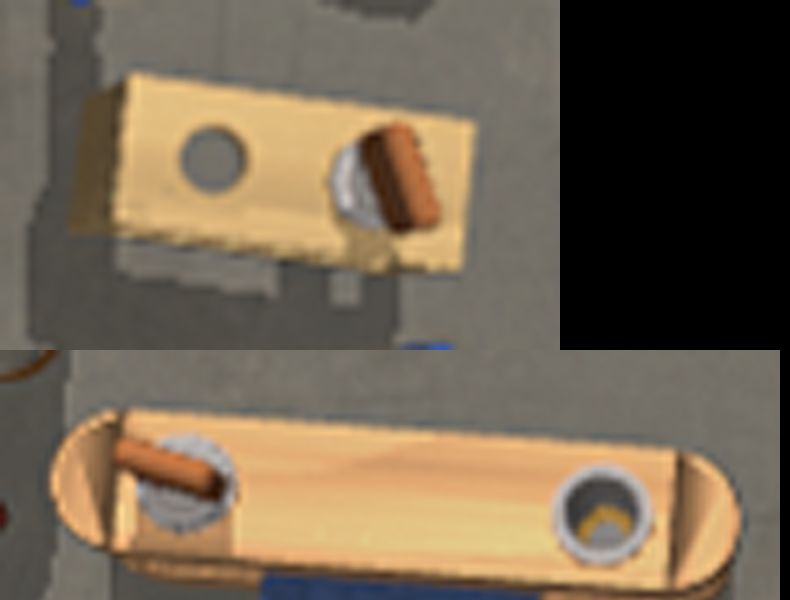

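The crop confirms it: the brown-gripped screw stands in the rack's +y... end hole, top face near pixel (379,215); the empty hole is at (350,212.5). The open well's washer is at about (247.5,180.3), with the mate screw in the other well.

```bash
python3 - <<'E'
from h import *
p=at("top",(378.6,214.6),.157);print(p)
a=at("top",((398+.5)/7-.5+320,(125+.5)/7-.5+190),.157);b=at("top",((428+.5)/7-.5+320,(225+.5)/7-.5+190),.157)
l=(a-b)/np.linalg.norm(a-b);th=np.array([-l[1],l[0],0]);print(l,th,np.linalg.norm(a-b))
print("well",at("top",(247.2,180),.132),"emptyhole",at("top",(350,212.1),.104))
to([p[0],p[1],.30],th)
i=camera_info("wrist");o,R=st();Rc=cv2.Rodrigues(np.array(i["rvec"]))[0];c=-Rc.T@np.array(i["tvec"]).ravel()
print("cam in tool",R.T@(c-o["position"]),"fwd",R.T@Rc.T[:,2],"right",R.T@Rc.T[:,0],i["camera_matrix"][0])
E
```

```text
[ 0.44839768 -0.3462035   0.157     ]
[0.96025565 0.27912198 0.        ] [-0.27912198  0.96025565  0.        ] 0.04235448415483916
well [0.54346441 0.03301818 0.132     ] emptyhole [ 0.45778229 -0.27735769  0.104     ]
t 0.1 shift cm [ -6.69 -15.58 -31.81] pos [ 0.1947 -0.5933  0.2327] xax [-0.     0.002 -1.   ] yax [ 0.312 -0.95  -0.002] q6 -0.178
turn 0.034
cam in tool [-0.15114554  0.00080218 -0.07596418] fwd [ 9.60749714e-01 -7.38503548e-05  2.77416620e-01] right [2.06316105e-05 9.99999981e-01 1.94755958e-04] [330.52914041   0.         257.45011971]
```

```bash
python3 -m inch '[[[-0.8,-1.9,-3.6,0.034,1],[-0.8,-1.9,-3.6,0,1],[-0.8,-1.9,-3.6,0,1],[-0.8,-1.9,-3.6,0,1],[-0.8,-1.9,-3.6,0,1],[-0.8,-1.9,-3.6,0,1],[-0.8,-1.9,-3.6,0,1],[-0.8,-1.9,-3.6,0,1]]]' 20
python3 - <<'E'
from h import *
to([.4484,-.3462,.30],[-.279,.960,0])
E
```

```text
time: 0.77
position: [0.4258, -0.3677, 0.2913]
tool_rot: [-0.699, -0.096, 0.703, -0.09]
ft_force: [-0.3, -0.6, -0.3]
grip_width: 0.0868
t 0.77 shift cm [-0.87 -1.5  -2.74] pos [ 0.4258 -0.3677  0.2913] xax [-0.006  0.009 -1.   ] yax [ 0.261 -0.965 -0.01 ] q6 0.396
turn -0.019
```

```bash
python3 -m inch '[[[-0.5,-1.2,-2.3,0,1],[0,0,0,0,1],[0,0,0,0,1]]]'
python3 - <<'E'
from h import *
import pickle
to([.4484,-.3462,.30],[-.279,.960,0])
i=camera_info("wrist");im=camera("wrist");cv2.imwrite("pics/w1.png",im[:,:,::-1]);pickle.dump(i,open("w1.pkl","wb"))
print(proj("wrist",[[.4484,-.3462,.157],[.4484,-.3462,.104],[.4578,-.2774,.104]],i))
E
```

```text
time: 1.02
position: [0.451, -0.3422, 0.2975]
tool_rot: [-0.7, -0.101, 0.701, -0.093]
ft_force: [-1.0, -0.1, -0.4]
grip_width: 0.0868
t 1.02 shift cm [-0.25  0.32  0.36] pos [ 0.451  -0.3422  0.2975] xax [-0.004  0.01  -1.   ] yax [ 0.271 -0.962 -0.011] q6 0.446
turn -0.008
[[261.70187719 189.75293407]
 [261.62686899 176.67369973]
 [201.01996218 150.79392604]]
```

View pics/w1.png

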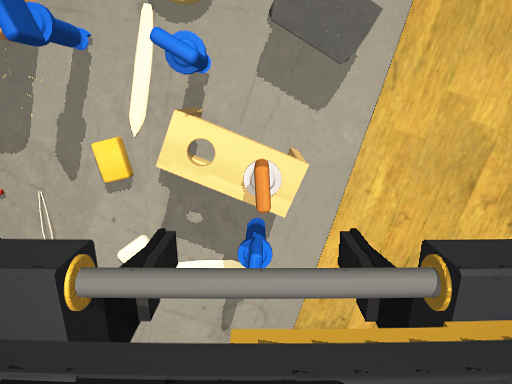

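```bash
python3 - <<'E'
from h import *
import pickle
i=pickle.load(open("w1.pkl","rb"));im=cv2.imread("pics/w1.png");h=cv2.cvtColor(im,cv2.COLOR_BGR2HSV).astype(int)
roi=np.zeros(im.shape[:2],bool);roi[150:220,235:290]=1
m=roi&(h[...,0]<16)&(h[...,1]>130)
ys,xs=np.nonzero(m);print("paddle",len(xs),xs.mean(),ys.mean(),ys.min(),ys.max())
print(cv2.minAreaRect(np.c_[xs,ys].astype(np.float32)))
c=roi&(h[...,1]<60)&(h[...,2]>140);c[:, :240]=0
y2,x2=np.nonzero(c|m&True);print("gray",np.nonzero(c)[1].min(),np.nonzero(c)[1].max(),np.nonzero(c)[0].min(),np.nonzero(c)[0].max(),c.sum())
cg=np.array(np.nonzero(c))[::-1].T.astype(np.float32);hl=cv2.convexHull(cg);e=cv2.fitEllipse(hl);print("collar",e, at("wrist",e[0],.111,i))
for y in (ys.min(),ys.max()):
  s=xs[abs(ys-y)<=3];print(y,s.mean())
print(at("wrist",(xs.mean(),ys.mean()),.157,i),at("wrist",(xs.mean(),ys.mean()),.150,i))
# empty hole
cr=im[135:168,185:218];g=cv2.cvtColor(cr,cv2.COLOR_BGR2HSV)[...,1];hm=(g<60).astype(np.uint8);k,l,s,ce=cv2.connectedComponentsWithStats(hm);j=1+np.argmax(s[1:,4]);print(s[j],ce[j]+[185,135],at("wrist",ce[j]+[185,135],.104,i))
E
```

```text
paddle 715 261.94265734265736 186.14965034965036 159 212
((261.9461669921875, 185.53077697753906), (53.30669021606445, 14.588614463806152), 86.8201675415039)
gray 243 289 150 219 666
collar ((273.3415222167969, 184.34628295898438), (60.56179428100586, 72.72274780273438), 9.469622611999512) [ 0.44536528 -0.35988998  0.111     ]
159 261.5
212 263.0
[ 0.4517342  -0.34547611  0.157     ] [ 0.44997717 -0.34599432  0.15      ]
[  5   4  25  22 385] [202.44935065 149.15324675] [ 0.45989003 -0.27845567  0.104     ]
```

```bash
python3 - <<'E'
from h import *
import pickle
i=pickle.load(open("w1.pkl","rb"))
a=at("wrist",(260.8,158.5),.116,i);a2=at("wrist",(260.8,158.5),.155,i);b=at("wrist",(263.2,212.5),.155,i);print(a,a2,b,np.linalg.norm((a-b)[:2]),np.linalg.norm((a2-b)[:2]),(a+b)/2,(a2+b)/2)
l=(a-b)*[1,1,0];l/=np.linalg.norm(l);print(l)
to([.450,-.3465,.132],[-l[1],l[0],0])
E
```

```text
[ 0.46903625 -0.33941999  0.116     ] [ 0.47558992 -0.33759884  0.155     ] [ 0.42696244 -0.35378953  0.155     ] 0.044459976559529844 0.05125203053490916 [ 0.44799934 -0.34660476  0.1355    ] [ 0.45127618 -0.34569418  0.155     ]
[ 0.94633013  0.32320161 -0.        ]
t 1.07 shift cm [16.54  0.57  0.19] pos [ 0.4508 -0.3423  0.2975] xax [-0.003  0.011 -1.   ] yax [ 0.27  -0.963 -0.011] q6 0.446
turn -0.055
```

```bash
python3 -m inch '[[[0.5,0.5,0.3,-0.055,1],[2,0,0,0,1],[3,0,0,0,1],[3,0,0,0,1],[2,0,0,0,1],[1,0,0,0,1],[0,0,0,0,1]]]'
python3 - <<'E'
from h import *
to([.4485,-.3465,.132],[-.323,.946,0])
E
```

```text
time: 1.65
position: [0.4419, -0.3556, 0.1768]
tool_rot: [-0.697, -0.116, 0.699, -0.11]
ft_force: [-0.1, 0.2, 0.2]
grip_width: 0.0871
t 1.65 shift cm [ 4.49 -0.61 -0.93] pos [ 0.4419 -0.3556  0.1768] xax [-0.005  0.008 -1.   ] yax [ 0.315 -0.949 -0.009] q6 0.375
turn -0.009
```

```bash
python3 -m inch '[[[0.3,-0.5,-0.8,0,1],[0,0,0,0,1],[0,0,0,0,1]]]'
python3 - <<'E'
from h import *
to([.4485,-.3465,.132],[-.323,.946,0])
E
```

```text
time: 1.9
position: [0.446, -0.3502, 0.1731]
tool_rot: [-0.696, -0.114, 0.7, -0.107]
ft_force: [0.3, -0.1, 0.1]
grip_width: 0.0871
t 1.9 shift cm [ 4.11 -0.24 -0.37] pos [ 0.446  -0.3502  0.1731] xax [-0.007  0.009 -1.   ] yax [ 0.31  -0.951 -0.011] q6 0.393
turn -0.014
```

```bash
python3 -m inch '[[[0.2,-0.3,-0.4,0,1],[0.5,-0.1,-0.1,0,1],[1,0,0,0,1],[1.2,0,0,0,1],[1.2,0,0,0,1],[0.5,0,0,0,1],[0.2,0,0,0,1],[0,0,0,0,1]]]'
python3 - <<'E'
from h import *
to([.4485,-.3465,.132],[-.323,.946,0])
E
```

```text
time: 2.57
position: [0.4524, -0.3456, 0.1254]
tool_rot: [-0.698, -0.112, 0.698, -0.111]
ft_force: [0.2, 1.0, -0.1]
grip_width: 0.0872
t 2.57 shift cm [-0.66 -0.03  0.4 ] pos [ 0.4524 -0.3456  0.1254] xax [-0.     0.001 -1.   ] yax [ 0.312 -0.95  -0.001] q6 0.405
turn -0.012
```

```bash
python3 -m inch '[[[-0.4,0,0.4,0,1],[-0.2,0,0.1,0,1],[0,0,0,0,1],[0,0,0,0,0],[0,0,0,0,0],[0,0,0,0,0],[0,0,0,0,0],[0,0,0,0,0]]]' 25
python3 - <<'E'
from h import *
to([.4485,-.3465,.132],[-.323,.946,0])
E
```

```text
time: 3.23
position: [0.4482, -0.3487, 0.1347]
tool_rot: [0.699, 0.11, -0.697, 0.113]
ft_force: [-0.0, 0.1, -0.7]
grip_width: 0.0615
t 3.23 shift cm [ 0.26 -0.2  -0.1 ] pos [ 0.4482 -0.3487  0.1347] xax [ 0.003 -0.003 -1.   ] yax [ 0.312 -0.95   0.004] q6 0.395
turn -0.012
```

```bash
python3 -m inch '[[[0.1,-0.2,0,0,0],[0,0,0,0,0],[0,0,0,0,0],[0,0,0,0,0],[0,0,0,0,0],[0,0,0,0,0],[0,0,0,0,0],[0,0,0,0,0]]]' 25
python3 -m inch '[[[0,0,0,0,0],[0,0,0,0,0],[0,0,0,0,0],[0,0,0,0,0]]]' 40
python3 - <<'E'
from h import *
to([.4485,-.3465,.132],[-.323,.946,0]);print(robot.get_obs()["ft_force"])
E
```

```text
time: 3.9
position: [0.4475, -0.3461, 0.1332]
tool_rot: [0.699, 0.111, -0.697, 0.113]
ft_force: [0.1, 0.2, 1.2]
grip_width: 0.0139
time: 4.23
position: [0.4475, -0.3461, 0.1332]
tool_rot: [0.699, 0.111, -0.697, 0.113]
ft_force: [-0.1, 0.1, 0.9]
grip_width: 0.0135
t 4.23 shift cm [ 0.12  0.07 -0.09] pos [ 0.4475 -0.3461  0.1332] xax [ 0.003 -0.002 -1.   ] yax [ 0.312 -0.95   0.003] q6 0.397
turn -0.012
[-0.08148759  0.07493866  0.87765616]
```

```bash
python3 -m inch '[[[-0.5,0,0,0,0],[-1,0,0,0,0],[-2,0,0,0,0],[-2.5,0,0,0,0],[-2.5,0,0,0,0],[-2.5,0,0,0,0],[-2.5,0,0,0,0],[-2.5,0,0,0,0]]]'
python3 - <<'E'
from h import *
to([.5435,.033,.32],[-.323,.946,0]);print(robot.get_obs()["ft_force"])
E
```

```text
time: 4.9
position: [0.4445, -0.3434, 0.2911]
tool_rot: [-0.696, -0.115, 0.7, -0.107]
ft_force: [0.1, -0.1, -5.2]
grip_width: 0.0136
t 4.9 shift cm [ -2.6  -32.73 -21.09] pos [ 0.4445 -0.3434  0.2911] xax [-0.007  0.01  -1.   ] yax [ 0.311 -0.95  -0.011] q6 0.397
turn -0.013
[ 0.14074775 -0.07997365 -5.15667563]
```

```bash
python3 -m inch '[[[-0.6,-1.5,-1,0,0],[-0.6,-3.3,-2.1,0,0],[-0.4,-3.4,-2.2,0,0],[-0.3,-3.4,-2.2,0,0],[-0.3,-3.4,-2.2,0,0],[-0.3,-3.4,-2.2,0,0],[-0.3,-3.4,-2.2,0,0],[-0.3,-3.4,-2.2,0,0]]]'
python3 - <<'E'
from h import *
to([.5435,.033,.32],[-.323,.946,0]);print(robot.get_obs()["ft_force"])
E
```

```text
time: 5.57
position: [0.5198, -0.0544, 0.3299]
tool_rot: [-0.697, -0.105, 0.701, -0.106]
ft_force: [1.4, -0.5, -5.2]
grip_width: 0.0137
t 5.57 shift cm [ 0.95 -7.66 -4.84] pos [ 0.5198 -0.0544  0.3299] xax [-0.006 -0.003 -1.   ] yax [ 0.295 -0.956  0.001] q6 0.957
turn -0.03
[ 1.38800826 -0.46073789 -5.16103671]
```

```bash
python3 -m inch '[[[0,-0.5,-0.3,0,0],[0,0,0,0,0],[0,0,0,0,0],[0,0,0,0,0]]]'
python3 - <<'E'
from h import *
import pickle
i=camera_info("wrist");im=camera("wrist");cv2.imwrite("pics/w2.png",im[:,:,::-1]);pickle.dump(i,open("w2.pkl","wb"))
to([.5435,.033,.32],[-.323,.946,0])
o,R=st();ax=R[:,0]
print(proj("wrist",[[.5435,.033,.132],o["position"]+ax*.0292,o["position"]+ax*.1232],i))
E
```

```text
time: 5.9
position: [0.5188, -0.0385, 0.33]
tool_rot: [-0.695, -0.111, 0.702, -0.108]
ft_force: [-0.5, 0.5, -5.6]
grip_width: 0.0135
t 5.95 shift cm [ 1.   -6.08 -4.57] pos [ 0.5187 -0.0388  0.33  ] xax [-0.01   0.004 -1.   ] yax [ 0.305 -0.952 -0.006] q6 0.97
turn -0.019
[[199.8755129  128.49311398]
 [256.66743797 234.03020626]
 [256.89646162 191.33334527]]
```

View pics/w2.png

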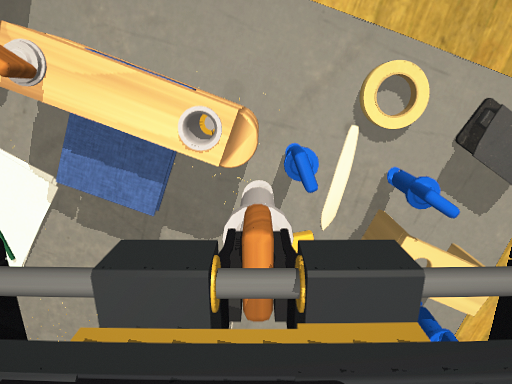

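```bash
python3 - <<'E'
from h import *
import pickle
i=pickle.load(open("w2.pkl","rb"));im=cv2.imread("pics/w2.png");hsv=cv2.cvtColor(im,cv2.COLOR_BGR2HSV);h=hsv.astype(int)
m=((h[...,1]<50)&(h[...,2]>120)).astype(np.uint8);r=np.zeros_like(m);r[100:157,172:228]=1
k,l,s,ce=cv2.connectedComponentsWithStats(m&r);j=1+np.argmax(s[1:,4]);c=cv2.findContours((l==j).astype(np.uint8),cv2.RETR_EXTERNAL,cv2.CHAIN_APPROX_NONE)[0][0]
e=cv2.fitEllipse(cv2.convexHull(c));print(s[j],e,at("wrist",e[0],.132,i))
for y in (182,184,186,189,192,195,198,202,206,210,214,218,222,226):
    x=[q for q in range(215,300) if h[y,q,1]<40 and h[y,q,2]>125];print(y,x[:1],x[-1:],len(x))
img=cv2.resize(im[170:250,210:310],None,fx=7,fy=7,interpolation=cv2.INTER_CUBIC)[:, :700];cv2.imwrite("pics/tipcrop.png",img)
E
```

```text
[178 106  44  44 966] ((199.4423065185547, 127.63814544677734), (42.66410827636719, 44.382484436035156), 136.96847534179688) [0.54421257 0.0336615  0.132     ]
182 [239] [293] 33
184 [238] [297] 35
186 [240] [297] 33
189 [238] [299] 41
192 [239] [297] 36
195 [239] [298] 41
198 [237] [294] 39
202 [235] [294] 41
206 [234] [297] 28
210 [233] [299] 36
214 [231] [297] 33
218 [229] [299] 39
222 [227] [298] 42
226 [224] [297] 43
```

View pics/tipcrop.png

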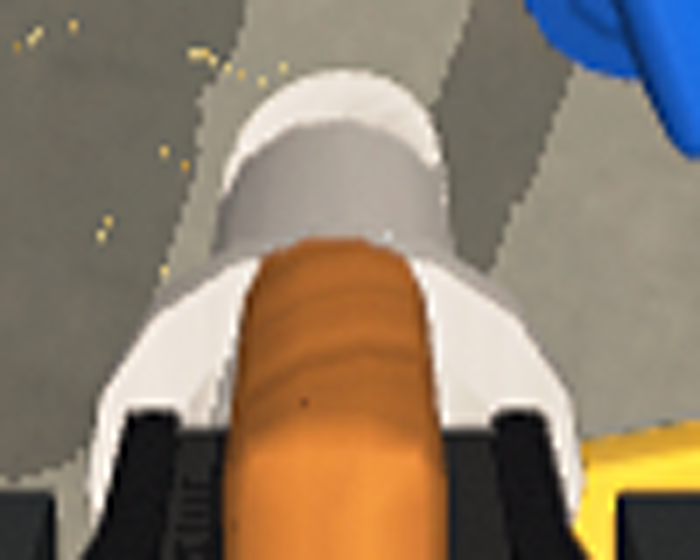

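```bash
python3 - <<'E'
from h import *
import pickle
i=pickle.load(open("w2.pkl","rb"))
o,R=st();P=o["position"];x,y,z=R.T
for s in (0,.001,-.001):
  print(s,proj("wrist",[P+x*.1202+z*(s-.0128),P+x*.0912+z*(s-.013),P+x*.0292+z*(s-.0205),P+x*.0292+y*.0205+z*s],i).tolist())
to([.544,.0335,.32])
E
```

```text
0 [[256.89465502843444, 177.64102056575], [256.83948135131715, 186.09272919124805], [256.66775075423413, 200.75274680722674], [291.4731338815742, 234.0322532225872]]
0.001 [[256.8943950796832, 178.79742499545642], [256.83925766529694, 187.36886733476527], [256.6677191859539, 202.42353565676288], [291.42194065801584, 235.60330104003253]]
-0.001 [[256.8949160596175, 176.48236274027607], [256.83970629467126, 184.81379455424238], [256.6677840982026, 199.0770040002897], [291.52441280732313, 232.45649783797916]]
t 5.95 shift cm [ 1.   -6.11 -4.63] pos [ 0.5187 -0.0388  0.33  ] xax [-0.01   0.004 -1.   ] yax [ 0.305 -0.952 -0.006] q6 0.97
```

```bash
python3 -m inch '[[[0,0,0,-0.12,0],[0,0,0,-0.12,0],[0,0,0,-0.12,0],[0,0,0,-0.12,0],[0,0,0,-0.12,0],[0,0,0,-0.12,0],[0,0,0,-0.12,0],[0,0,0,-0.12,0]]]' >/dev/null
python3 -m inch '[[[0,0,0,-0.12,0],[0,0,0,-0.12,0],[0,0,0,-0.12,0],[0,0,0,-0.12,0],[0,0,0,-0.12,0],[0,0,0,-0.12,0],[0,0,0,-0.12,0],[0,0,0,-0.12,0]]]' >/dev/null
python3 -m inch '[[[0,0,0,-0.12,0],[0,0,0,-0.12,0],[0,0,0,-0.12,0],[0,0,0,-0.12,0],[0,0,0,-0.12,0],[0,0,0,-0.12,0],[0,0,0,-0.12,0],[0,0,0,-0.12,0]]]'
python3 - <<'E'
from h import *
to([.544,.0335,.32])
E
```

```text
time: 7.95
position: [0.5081, -0.0847, 0.3244]
tool_rot: [-0.044, 0.716, 0.043, 0.696]
ft_force: [-0.1, -0.5, -5.5]
grip_width: 0.0135
t 7.95 shift cm [ 0.3  11.3   5.02] pos [ 0.5081 -0.0847  0.3244] xax [-0.028 -0.003 -1.   ] yax [-0.122  0.993  0.   ] q6 -2.065
```

```bash
python3 -m inch '[[[0,1,0.5,0,0],[0,2,1,0,0],[0,2.5,1,0,0],[0,2.5,1,0,0],[0,1.5,0.5,0,0],[0,0.5,0.2,0,0],[0,0,0,0,0],[0,0,0,0,0]]]'
python3 - <<'E'
from h import *
to([.544,.0335,.32]);print(robot.get_obs()["q"])
E
```

```text
time: 8.62
position: [0.5395, 0.0145, 0.3215]
tool_rot: [-0.031, 0.717, 0.03, 0.696]
ft_force: [0.2, -0.7, -5.6]
grip_width: 0.0135
t 8.62 shift cm [0.13 1.85 0.61] pos [0.5395 0.0145 0.3215] xax [-0.03  -0.003 -1.   ] yax [-0.087  0.996 -0.   ] q6 -1.831
[-0.17564362  0.32983191  1.5117433  -0.00848113  1.32942259 -1.83147714]
```

```bash
python3 -m inch '[[[0,1.2,0.4,0,0],[0,0.4,0.1,0,0],[0,0,0,0,0]]]'
python3 - <<'E'
from h import *
to([.544,.0335,.32])
E
python3 -m inch '[[[2,0,0,0,0],[2,0,0,0,0],[0,0,0,0,0],[0,0,0,0,0]]]'
python3 - <<'E'
from h import *
to([.544,.0335,.32])
E
```

```text
time: 8.87
position: [0.5431, 0.029, 0.3211]
tool_rot: [-0.029, 0.718, 0.028, 0.695]
ft_force: [0.5, 0.4, -5.7]
grip_width: 0.0134
t 8.87 shift cm [0.1  0.44 0.13] pos [0.5431 0.029  0.3211] xax [-0.031 -0.004 -1.   ] yax [-0.081  0.997 -0.001] q6 -1.797
time: 9.2
position: [0.5432, 0.0271, 0.282]
tool_rot: [-0.029, 0.716, 0.026, 0.697]
ft_force: [1.2, -0.5, -4.7]
grip_width: 0.0132
t 9.2 shift cm [-3.81  0.62  0.02] pos [0.5432 0.0271 0.282 ] xax [-0.027 -0.006 -1.   ] yax [-0.078  0.997 -0.004] q6 -1.796
```

```bash
python3 -m inch '[[[-0.6,0.1,0,0,0],[-0.6,0.1,0,0,0],[-0.6,0,0,0,0],[-0.6,0,0,0,0],[-0.6,0,0,0,0],[-0.6,0,0,0,0],[-0.6,0,0,0,0],[-0.6,0,0,0,0]]]'
python3 - <<'E'
from h import *
to([.544,.0335,.32])
E
```

```text
time: 9.87
position: [0.5461, 0.0286, 0.3397]
tool_rot: [-0.03, 0.714, 0.025, 0.7]
ft_force: [-1.6, 0.6, -5.7]
grip_width: 0.0136
t 9.87 shift cm [ 1.97  0.51 -0.13] pos [0.5461 0.0286 0.3397] xax [-0.02  -0.008 -1.   ] yax [-0.077  0.997 -0.006] q6 -1.792
```

```bash
python3 -m inch '[[[-0.6,0.1,0,0,0],[-0.6,0.1,0,0,0],[-0.6,0.1,0,0,0],[-0.6,0,0,0,0],[-0.6,0,0,0,0],[-0.6,0,0,0,0],[-0.6,0,0,0,0],[-0.6,0,0,0,0]]]'
python3 - <<'E'
from h import *
to([.544,.0335,.32])
E
python3 -m inch '[[[1.5,0,0,0,0],[2.5,0,0,0,0],[2.5,0,0,0,0],[2,0,0,0,0],[1,0,0,0,0],[0,0,0,0,0],[0,0,0,0,0]]]'
python3 - <<'E'
from h import *
to([.544,.0335,.32])
E
```

```text
time: 10.53
position: [0.5463, 0.0327, 0.3929]
tool_rot: [-0.03, 0.714, 0.025, 0.699]
ft_force: [0.3, -0.3, -6.4]
grip_width: 0.0138
t 10.53 shift cm [ 7.29  0.15 -0.07] pos [0.5463 0.0327 0.3929] xax [-0.02  -0.008 -1.   ] yax [-0.077  0.997 -0.006] q6 -1.786
time: 11.12
position: [0.5485, 0.0312, 0.3012]
tool_rot: [-0.03, 0.71, 0.024, 0.703]
ft_force: [-1.2, 0.3, -4.7]
grip_width: 0.0138
t 11.12 shift cm [-1.88  0.25 -0.45] pos [0.5485 0.0312 0.3012] xax [-0.009 -0.009 -1.   ] yax [-0.077  0.997 -0.008] q6 -1.786
```

```bash
cat >> h.py <<'E'
W=np.array([.544,.0335])
def chk(d=.1):
    o,R=st();x,y,z=R.T;a=o["position"]+x*d+z*.0008;e=np.r_[W-a[:2],0]
    print("t",round(o["time"],2),"need y,z cm",np.round([e@y*100,e@z*100],2),"collar h mm",round((o["position"][2]-.0292-.132)*1000,1),"tilt",np.round(x[:2],3),"F",np.round(o["ft_force"],1),"M",np.round(o["moment"],2),"q6",round(o["q"][5],3))
E
python3 -m inch '[[[0,0.35,-0.4,0,0],[0,0.1,-0.15,0,0],[0,0,0,0,0]]]'
python3 -c "from h import *;chk(.12)"
```

```text
time: 11.37
position: [0.5437, 0.0353, 0.3036]
tool_rot: [-0.03, 0.709, 0.024, 0.704]
ft_force: [-0.0, -0.3, -5.0]
grip_width: 0.0135
t 11.37 need y,z cm [-0.07  0.01] collar h mm 142.4 tilt [-0.006 -0.01 ] F [-0.  -0.3 -5. ] M [ 0.14 -0.2   0.03] q6 -1.779
```

```bash
python3 -m inch '[[[1,-0.05,0,0,0],[1.2,0,0,0,0],[1.2,0,0,0,0],[0.5,0,0,0,0],[0,0,0,0,0]]]'
python3 -c "from h import *;chk(.12)"
```

```text
time: 11.78
position: [0.5461, 0.0344, 0.2662]
tool_rot: [-0.032, 0.705, 0.023, 0.708]
ft_force: [0.2, -0.6, -4.6]
grip_width: 0.0137
t 11.78 need y,z cm [ 0.07 -0.34] collar h mm 105.0 tilt [ 0.005 -0.011] F [ 0.2 -0.6 -4.6] M [ 0.12 -0.1   0.02] q6 -1.78
```

```bash
python3 -m inch '[[[-0.05,0.08,-0.4,0,0],[0,0.03,-0.1,0,0],[0,0,0,0,0]]]'
python3 -c "from h import *;chk(.12)
import cv2,pickle
im=camera('wrist');cv2.imwrite('pics/w3.png',im[60:300,100:420,::-1])"
```

```text
time: 12.03
position: [0.541, 0.035, 0.2672]
tool_rot: [-0.032, 0.705, 0.023, 0.708]
ft_force: [0.2, 0.8, -4.5]
grip_width: 0.0141
t 12.03 need y,z cm [-0.03  0.15] collar h mm 106.0 tilt [ 0.006 -0.011] F [ 0.2  0.8 -4.5] M [ 0.1  -0.15  0.02] q6 -1.78
```

View pics/w3.png

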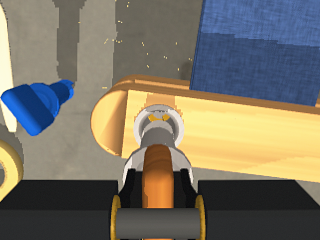

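```bash
python3 -m inch '[[[0.3,-0.03,0.14,0,0],[0.5,0,0,0,0],[0.5,0,0,0,0],[0,0,0,0,0]]]'
python3 -c "from h import *;chk(.12)"
```

```text
time: 12.42
position: [0.5438, 0.0345, 0.2548]
tool_rot: [-0.032, 0.703, 0.023, 0.71]
ft_force: [-0.1, -0.5, -7.0]
grip_width: 0.0138
t 12.42 need y,z cm [ 0.05 -0.18] collar h mm 93.6 tilt [ 0.01  -0.012] F [-0.1 -0.5 -7. ] M [ 0.14 -0.08 -0.02] q6 -1.779
```

```bash
python3 -m inch '[[[0,0.05,-0.18,0,0],[0.8,0,-0.05,0,0],[1,0,-0.05,0,0],[0.5,0,0,0,0]]]'
python3 -c "from h import *;chk(.11)"
```

```text
time: 12.75
position: [0.5419, 0.0344, 0.231]
tool_rot: [-0.032, 0.702, 0.023, 0.711]
ft_force: [-0.0, 0.1, -5.8]
grip_width: 0.0138
t 12.75 need y,z cm [ 0.04 -0.01] collar h mm 69.8 tilt [ 0.013 -0.012] F [-0.   0.1 -5.8] M [ 0.12 -0.02  0.02] q6 -1.779
```

```bash
python3 -m inch '[[[0.8,0.03,-0.05,0,0],[0.8,0,-0.04,0,0],[0.8,0,-0.04,0,0],[0.4,0,0,0,0]]]'
python3 -c "from h import *;chk(.10)"
```

```text
time: 13.08
position: [0.5407, 0.0344, 0.1997]
tool_rot: [-0.032, 0.702, 0.023, 0.711]
ft_force: [-0.5, -0.0, -6.7]
grip_width: 0.014
t 13.08 need y,z cm [0.02 0.13] collar h mm 38.5 tilt [ 0.012 -0.012] F [-0.5 -0.  -6.7] M [ 0.12 -0.11  0.  ] q6 -1.779
```

```bash
python3 -m inch '[[[0.3,0.02,0.1,0,0],[0.5,0,0.02,0,0],[0.4,0,0,0,0],[0.2,0,0,0,0],[0.1,0,0,0,0]]]'
python3 -c "from h import *;chk(.09)"
```

```text
time: 13.5
position: [0.5423, 0.0344, 0.182]
tool_rot: [-0.032, 0.703, 0.023, 0.71]
ft_force: [-0.8, -0.8, -5.6]
grip_width: 0.0137
t 13.5 need y,z cm [ 0.01 -0.01] collar h mm 20.8 tilt [ 0.011 -0.012] F [-0.8 -0.8 -5.6] M [ 0.12 -0.09  0.03] q6 -1.778
```

Now 20.8 mm above home, centred, no contact force. Feeling down in small rows.

```bash
python3 -m inch '[[[0.2,0,0,0,0],[0.2,0,0,0,0],[0.2,0,0,0,0],[0.1,0,0,0,0]]]'
python3 -c "from h import *;chk(.09)"
```

```text
time: 13.83
position: [0.543, 0.0343, 0.175]
tool_rot: [-0.032, 0.702, 0.023, 0.711]
ft_force: [0.3, 0.3, -5.6]
grip_width: 0.0138
t 13.83 need y,z cm [ 0.03 -0.09] collar h mm 13.8 tilt [ 0.012 -0.012] F [ 0.3  0.3 -5.6] M [ 0.17 -0.11  0.04] q6 -1.778
```

```bash
python3 -m inch '[[[0.15,0.02,-0.08,0,0],[0.15,0,0,0,0],[0.15,0,0,0,0],[0,0,0,0,0]]]'
python3 -c "from h import *;chk(.09)"
```

```text
time: 14.17
position: [0.5426, 0.0343, 0.1704]
tool_rot: [-0.032, 0.702, 0.023, 0.711]
ft_force: [-0.1, 0.0, -5.0]
grip_width: 0.0139
t 14.17 need y,z cm [ 0.03 -0.06] collar h mm 9.2 tilt [ 0.014 -0.012] F [-0.1  0.  -5. ] M [ 0.11 -0.03  0.02] q6 -1.777
```

```bash
python3 -m inch '[[[0.15,0.02,-0.06,0,0],[0.12,0,0,0,0],[0.12,0,0,0,0],[0,0,0,0,0]]]'
python3 -c "from h import *;chk(.09)"
```

```text
time: 14.5
position: [0.5427, 0.0344, 0.1703]
tool_rot: [-0.032, 0.701, 0.023, 0.712]
ft_force: [-0.2, 0.9, -5.9]
grip_width: 0.0139
t 14.5 need y,z cm [ 0.02 -0.09] collar h mm 9.1 tilt [ 0.016 -0.013] F [-0.2  0.9 -5.9] M [ 0.24 -0.02  0.  ] q6 -1.777
```

```bash
python3 -m inch '[[[0.15,0,-0.05,0,0],[0.15,0,0,0,0]]]'
python3 -c "from h import *;chk(.09)"
```

```text
time: 14.67
position: [0.5436, 0.0344, 0.1696]
tool_rot: [-0.032, 0.7, 0.023, 0.713]
ft_force: [-2.8, 1.1, 11.6]
grip_width: 0.0136
t 14.67 need y,z cm [ 0.04 -0.21] collar h mm 8.4 tilt [ 0.02  -0.013] F [-2.8  1.1 11.6] M [0.29 0.88 0.01] q6 -1.777
```

```bash
python3 -m inch '[[[0,0.02,-0.15,0.1,0],[0.05,0,-0.03,0.12,0],[0.06,0,0,0.12,0]]]'
python3 -c "from h import *;chk(.09)"
```

```text
time: 14.92
position: [0.5423, 0.0345, 0.1684]
tool_rot: [0.093, 0.692, -0.1, 0.709]
ft_force: [-0.7, -0.7, -0.5]
grip_width: 0.014
t 14.92 need y,z cm [ 0.01 -0.12] collar h mm 7.2 tilt [ 0.023 -0.013] F [-0.7 -0.7 -0.5] M [-0.07  0.07 -0.03] q6 -1.425
```

```bash
python3 -m inch '[[[0.07,0.02,-0.1,0.12,0],[0.06,0,-0.03,0.12,0],[0.06,0,0,0.12,0],[0.06,0,0,0.12,0]]]'
python3 -c "from h import *;chk(.09)"
```

```text
time: 15.25
position: [0.5428, 0.0349, 0.1662]
tool_rot: [0.266, 0.644, -0.268, 0.665]
ft_force: [-0.6, 0.4, -0.2]
grip_width: 0.0139
t 15.25 need y,z cm [-0.1  -0.16] collar h mm 5.0 tilt [ 0.027 -0.014] F [-0.6  0.4 -0.2] M [0.35 0.21 0.02] q6 -0.924
```

```bash
python3 -m inch '[[[0.07,-0.08,-0.13,0.12,0],[0.06,0,0,0.12,0],[0.06,0,0,0.12,0],[0.06,0,0,0.12,0]]]'
python3 -c "from h import *;chk(.09)"
```

```text
time: 15.58
position: [0.5423, 0.0358, 0.1635]
tool_rot: [0.423, 0.557, -0.418, 0.579]
ft_force: [-1.4, 0.8, 1.7]
grip_width: 0.0137
t 15.58 need y,z cm [-0.13  0.  ] collar h mm 2.3 tilt [ 0.03  -0.013] F [-1.4  0.8  1.7] M [0.24 0.19 0.07] q6 -0.424
```

```bash
python3 -m inch '[[[0.06,-0.08,0,0.12,0],[0.06,0,0,0.12,0],[0.05,0,0,0.1,0]]]'
python3 -c "from h import *;chk(.09)"
```

```text
time: 15.83
position: [0.5422, 0.0363, 0.1618]
tool_rot: [0.52, 0.474, -0.509, 0.495]
ft_force: [-1.4, 1.4, 0.3]
grip_width: 0.0136
t 15.83 need y,z cm [-0.1  0.1] collar h mm 0.6 tilt [ 0.032 -0.012] F [-1.4  1.4  0.3] M [0.09 0.25 0.03] q6 -0.069
```

```bash
python3 -m inch '[[[0.05,-0.05,0.05,0.1,0],[0.04,0,0,0.1,0]]]'
python3 -c "from h import *;chk(.09)"
python3 -m inch '[[[0.04,0,0,0.08,0],[0.03,0,0,0.08,0]]]'
python3 -c "from h import *;chk(.09)"
```

```text
time: 16.0
position: [0.542, 0.0352, 0.1615]
tool_rot: [0.569, 0.418, -0.556, 0.439]
ft_force: [-0.5, -1.9, 2.6]
grip_width: 0.0137
t 16.0 need y,z cm [-0.07 -0.01] collar h mm 0.3 tilt [ 0.033 -0.013] F [-0.5 -1.9  2.6] M [0.21 0.57 0.39] q6 0.139
time: 16.17
position: [0.5422, 0.0347, 0.1613]
tool_rot: [0.602, 0.371, -0.588, 0.392]
ft_force: [0.1, 0.8, -0.2]
grip_width: 0.0142
t 16.17 need y,z cm [-0.11 -0.05] collar h mm 0.1 tilt [ 0.033 -0.015] F [ 0.1  0.8 -0.2] M [0.5  0.46 0.82] q6 0.304
```

```bash
python3 -m inch '[[[0.04,0,0,0.1,0],[0.04,0,0,0.1,0]]]'
python3 -c "from h import *;chk(.09)"
```

```text
time: 16.33
position: [0.5428, 0.0348, 0.1611]
tool_rot: [0.639, 0.309, -0.622, 0.33]
ft_force: [1.2, 4.2, 0.9]
grip_width: 0.0155
t 16.33 need y,z cm [-0.16  0.02] collar h mm -0.1 tilt [ 0.034 -0.016] F [1.2 4.2 0.9] M [1.1  0.25 1.19] q6 0.506
```

```bash
python3 -m inch '[[[0,0,0,0,0.5],[0,0,0,0,0.5],[0,0,0,0,0.5],[0,0,0,0,0.5],[0,0,0,0,0.5],[0,0,0,0,0.5],[0,0,0,0,0.5]]]'
python3 -m inch '[[[-1,0,0,0,0.5],[-2,0,0,0,0.5],[-2.5,0,0,0,0.5],[-2.5,0,0,0,0.5],[-2.5,0,0,0,0.5],[-2,0,0,0,0.5],[-1,0,0,0,0.5],[0,0,0,0,0.5]]]'
python3 -m inch '[[[-1,0,2,0,0.5],[0,0,3,0,0.5],[0,0,3,0,0.5],[0,0,0,0,0.5],[0,0,0,0,0.5]]]'
python3 - <<'E'
from h import *
import pickle
chk();i=camera_info("wrist");im=camera("wrist");pickle.dump(i,open("w4.pkl","wb"));cv2.imwrite("pics/w4.png",im[:,:,::-1])
print(proj("wrist",[[.544,.0335,.132],[.544,.0335,.185]],i))
cv2.imwrite("pics/top2.png",camera("top")[:,:,::-1]);cv2.imwrite("pics/scene2.png",camera("scene")[:,:,::-1])
E
```

```text
time: 16.92
position: [0.5464, 0.0341, 0.1623]
tool_rot: [0.641, 0.309, -0.619, 0.333]
ft_force: [0.0, -0.2, 0.2]
grip_width: 0.0427
time: 17.58
position: [0.5396, 0.0362, 0.3069]
tool_rot: [0.64, 0.309, -0.619, 0.333]
ft_force: [-0.3, -0.1, -0.3]
grip_width: 0.0438
time: 18.0
position: [0.4907, -0.0295, 0.3175]
tool_rot: [0.641, 0.309, -0.617, 0.335]
ft_force: [-0.8, 0.7, 0.7]
grip_width: 0.0436
t 18.0 need y,z cm [ 0.17 -8.18] collar h mm 156.3 tilt [ 0.046 -0.017] F [-0.8  0.7  0.7] M [-0.01 -0.05 -0.03] q6 0.34
[[254.33068465  95.06432381]
 [256.83915382  93.35825123]]
```

View pics/w4.png

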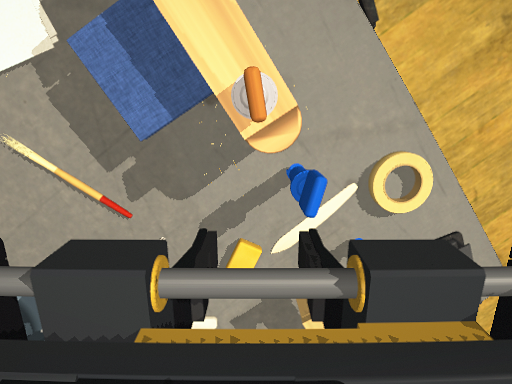

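The wrist view shows the screw standing in the well at (255,95), the collar concentric with the washer. I'll check the flatness in the scene view next to the mate screw.

```bash
python3 - <<'E'
import cv2
from h import *
print(proj("scene",[[.544,.0335,.132],[.55,.219,.132]]))
a=cv2.imread("pics/scene2.png")
x,y=proj("scene",[[.544,.0335,.132]])[0].astype(int)
w=cv2.imread("pics/w4.png")
o=np.hstack([cv2.resize(a[y-40:y+20,x-65:x+25],None,fx=5,fy=5,interpolation=cv2.INTER_CUBIC),cv2.resize(w[55:135,215:300],(318,300),interpolation=cv2.INTER_CUBIC)])
cv2.imwrite("pics/flat.png",o)
E
```

```text
[[274.64078151 174.31643622]
 [236.94907763 157.85237311]]
```

View pics/flat.png

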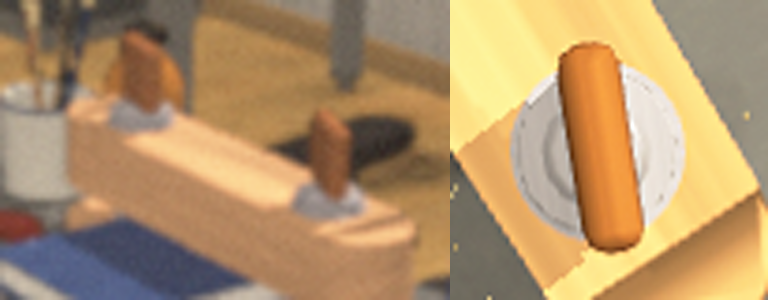

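```bash
python3 - <<'E'
from h import *
a=cv2.imread("pics/top0.png").astype(int);b=cv2.imread("pics/top2.png").astype(int)
for n,(u,v) in dict(wax=(304,232),folder=(308,195),spool=(138,211),blue1=(288,185),blue2=(338,182)).items(): print(n,abs(a-b)[v-8:v+8,u-8:u+8].mean().round(1))
chk();robot.hand_in()
E
```

```text
wax 2.4
folder 24.9
spool 0.5
blue1 32.6
blue2 0.7
t 18.15 need y,z cm [ 0.17 -8.05] collar h mm 156.2 tilt [ 0.046 -0.017] F [ 0.6 -0.3 -0. ] M [ 0.02 -0.09 -0.03] q6 0.34
the job is handed in; nothing more can be done
```

The screw is in the open well and, as far as I could check, fully home. I let go and handed in at 18.2 s.

- **Picking up:** I took the wooden-gripped screw from the rack, not one of the blue look-alikes, and lowered it into the well. It showed no side load over about 1 N on the way down.
- **Finding the thread:** It came to rest on the nut with the collar about 9 mm up. I pressed with about 17 N at most to confirm the contact.
- **Screwing in:** I then turned it clockwise. It sank close to 30 mm a turn for about 1.9 rad, with the measured collar height ending at 0 ± 0.3 mm. The torque then rose to 1.2 N m, at which point the paddle began to twist in the jaws. I took that as home.

**Last checks:**
- **Seating:** The wrist and scene pictures show the collar concentric with the washer and looking flat, level with the mate screw. They would not show a gap under about 1 mm.
- **Tool tilt:** The tool was tilted about 2° during the final tightening, and I did not regrip for a second tightening.
- **Bystanders:** Before and after top views match at the wax block, the spool and one blue screw. At the bone folder and another blue screw they differ. I put that down to the arm now being in the way, but I did not look into it. In the last wrist picture the bone folder and blue screw are still where I expected them, and I felt no contact while travelling.

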